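# Lock the cam-arm coupler onto the nitrogen fill port

## Task

Close off the bench dewar's fill port: set the loose brass coupler squarely down over the grooved adapter, then swing its two cam arms down together, one on each side, until both are fully home and the coupler is drawn down tight on its seal. Swing the arms only once the coupler is on the adapter, keep them about level with each other on the way down, press them firmly but with care (no more than 25 N on either arm), let go, and leave everything else on the bench where it is.

Things in the scene. Friction and masses are not known exactly. Their poses are not given: they have to be found in the camera images.
- port: Squat cream nitrogen dewar bolted to the bench, 144 mm dia, with a grooved steel adapter (upright round stub) on its neck. Origin: centre of the underside, on the bench; z up. Heights above it: stub 28 mm dia up to 100 mm; groove 16 mm dia 100 to 118; lip 28 mm dia 118 to 122, coned in to 22 mm dia at its flat top, 125. Shoulder 66 mm high at 28 mm radius, 54 at 56.
- port_lip (a point): Centre of the flat top of the adapter's lip, 125 mm above port's origin.
- seal (a joint): Blue spring-loaded sealing disc, 18 mm dia, on top of the adapter. 0 = up, its face 6 mm above the lip's top; grows to 0.0065 m as it is pressed down. Gives from 4 N on, then 6 N per mm (34 N at 5 mm).
- park: Flat pad 150 x 170 x 8 mm, rubber with a blue face, fixed to the bench; the coupler stands on it at the start. Origin: centre of its underside.
- coupler: Loose brass coupler, about 0.4 kg, mouth down. Origin: centre of its mouth's rim (underside), z up. Skirt 41 mm outer dia, bore 30.6 mm dia, 30 mm deep; shoulder at z = 36 mm; on it a steel hub 26 mm dia from z = 36 to 58 mm, the place to grip, fingers closing along the coupler's x (the arms rise on its +y and -y sides). Origin above port's: 101 mm resting on the seal, 96 mm drawn home.
- lever_left: Handle of the +y cam arm: flat steel bar 12 mm wide (along x), 6 mm thick, ending in a red disc 22 mm dia; outer end 75 mm from the hinge pin. Origin on the hinge pin, at coupler (0, 21.5, 16) mm.
- lever_right: The same handle on the -y side; pin at coupler (0, -21.5, 16) mm.
- cam_left (a joint): Swing of the +y arm, rad. 0 = open, bar pointing outwards 50 degrees above level; level at 0.87; 1.60 = stop, bar outwards 42 degrees below level. Stiff pin (0.24 N m), stays where it is left. Its inner lobe swings under the lip and draws the coupler down over about the last 0.5 rad, the torque rising to about 0.40 N m. Two wide-open fingertips can press both bars down from above at once.
- cam_right (a joint): The same for the -y arm.
- tip_left (a point): Point on the centre line of the left handle, 70 mm from its pin, near the red end.
- tip_right (a point): The same on the right handle.
- cryobox: Bystander, to be left alone: freezer box of vials with coloured caps, 100 x 130 x 38 (mm). Origin: centre of its underside.
- vial_rack: Bystander, to be left alone: white rack of capped vials, 60 x 160 x 55 (mm). Origin: centre of its underside.
- dust_plug: Bystander, to be left alone: yellow plastic dust plug, 34 dia x 44 high (mm). Origin: centre of its underside.
- spare_ring: Bystander, to be left alone: blue spare sealing ring, 44 dia x 6 (mm). Origin: centre of its underside.
- spanner: Bystander, to be left alone: steel open-ended spanner, 170 long (mm). Origin: centre of its underside.
- sample_jar: Bystander, to be left alone: jar with blue lid, 56 dia x 75 high (mm). Origin: centre of its underside.
- steel_cup: Bystander, to be left alone: steel cup, 70 dia x 80 high (mm). Origin: centre of its underside.
Things that resemble listed ones, but are neither listed nor needed, are in the scene too. What is shaped like the coupler but orange or purple is not meant. Leave any orange look-alike of the port alone.

How it is judged:
By the outcome, as a careful person would: the job done as asked, in the order asked, and still so for the second after the job is handed in, with the robot touching nothing.
It also fails if it takes over 61 s, if anything falls off the work surface, if the arm or the gripper's body presses on something with over 40 N, if the wrist force passes 120 N, or if a joint passes its speed limit or range.

## Robot

A 6-joint arm with a two-finger parallel gripper is mounted at the origin on the work surface. World frame = base frame: x ahead of the robot, y to its left, z up, the work surface at z = 0. Lengths are in mm, angles in rad, forces in N, time in s.
With the tool pointing down it reaches from about 350 to 875 mm from the base axis. Payload 4.2 kg.
Tool frame: the origin (TCP) lies midway between the tips of the shut fingers; the grasp point (between the pads) lies 19 mm behind it (arm.tcp_to_grasp is the distance from the TCP to the grasp point, in mm); z points along the fingers, y is the line along which they close (so a half turn about z gives the same grasp; the last joint's range is limited). The gripper opens to 85 mm and grips with 20 to 120 N. Pads are 22 mm wide; open, the fingers measure 114 mm over their backs; the gripper's body (76 mm by 85 mm) begins 54 mm behind the grasp point. The pads swing forward as they close: fully open they stand 13 mm farther back than shut.
Start: joints at [1.568, 0.385, 0.008, 0, -1.194, -0.259], TCP at [161.73, 603.691, 231.312] pointing down, gripper open.
Joint ranges: [-3.14, 3.14], [-1.21, 2.06], [-1.07, 1.41], [-3.16, 2.05], [-2.99, -0.16], [-3.1, 3.1]. Speed limits (rad/s): [2.79, 2.79, 3.14, 3.14, 3.14, 3.14].

## Interface

Orientations are given as a unit quaternion [x, y, z, w].
In Python, from bench import arm gives the robot as it stands.
- The arm moves only by the tool arm_command, never from a script. Its argument "rows" is a list of rows, each a list of 2 entries, a list of its own where there are three numbers: the shift along the tool's x, y, z as a fraction of full scale, then the turn, a rotation vector about the tool's x, y, z as a fraction of full scale. In form: [[[x, y, z], [wx, wy, wz]], ...]. A call has 1 to 5 rows; each row is the pose to reach, as a shift and turn from the pose commanded when the call began, along the tool's axes at that moment, turning the shorter way round; what a row does not reach only later rows make up. Full scale, the value 1, is 0.25 m for a shift and 180 degrees for a turn. A row lasts 1/10 s, in which the tool goes at most 50 mm and 8.59 degrees, less where a joint would pass 70% of its speed; a pose out of reach is approached as far as the arm can. A call with a number of a shift or a turn outside -1 to 1 is refused whole. A call with a gripper value outside its range is refused whole. "grip" is the opening, from 0 (shut) to 1 (fully open), set as the call begins (left out, the last holds). The fingers move at their own pace and stop on an object; the grip force is fixed at half the most. Time passes only in rows, so rows that repeat a pose let the fingers close. It gives the time, the measured TCP pose, the force, the opening and the grip force at its end, in the units of the state.
- arm.read_state(): the state, without advancing time (a new reading comes with each control period).
- arm.get_image(name): name is "scene" or "top" or "wrist"; returns (picture, depth): 480x640x3 uint8, blue, green, red; 480x640 float32, mm along the optical axis (not along the pixel's ray), 0 where there is no reading.
- arm.camera_info(name): a dict with "fx", "fy", "cx", "cy" (pixels), "k1" (the pictures are not rectified: a ray, as slopes to the right and down, at radius r is drawn at 1 + k1 r^2 times it, then the intrinsics apply), "extrinsics" (4x4, takes a point from camera to world coordinates). Camera axes: x right, y down, z forward; pixel columns grow to the right and rows downward; lengths in mm; the calibration is good to about 2 mm. A picture is of the moment at which its call begins: read the wrist's pose just before it. camera_info takes no time and is no camera call; for the wrist camera it gives the pose at the moment of the call.
- arm.job_done(): hands the job in; it is judged then, once.
Trained networks look in the newest picture that a camera, given by its name, has taken for a name from the list of things; names that differ only in an ending like _2 or _b are one class to them, and where a whole thing is asked for, a point or a joint stands for the part that bears it (a point fixed in the world has none). Each returns a list of dicts, best first, with "score" (0 to 1); they miss things now and then, are a little off and sometimes report something else, mostly with a low value. They report only what shows in the picture. A call takes as long as a camera call. They do not tell look-alikes from the thing itself.
- arm.spot_in(camera, query): "position" ([column, row] in pixels, amid what is visible of it).
The state is a dict: "clock": time; "joints": joint angles; "joint_vel": joint speeds; "joint_efforts": joint torques, N m; "position": TCP position; "ee_rot": TCP orientation; "contact_force": force on the tool from outside, world axes, zero at the start; "wrist_torque": the same for the moment, N m; "gripper_width": finger opening in mm; "grasp_force": force on a finger pad.
Only numpy, scipy, OpenCV 4.12 (cv2) and the standard library are available. Lean on these libraries where they do the work, as an engineer would, in place of code of your own. Each camera call takes 0.05 s, during which the arm holds its last target. There are 200 camera calls.

## Working session

There is one attempt and no reset: what is moved stays moved. The work goes in short steps, Python scripts to look and compute and a tool call to move; the robot and the scene stay as the last step left them, time stands still between calls to the robot, and variables do not carry over. Pictures are saved under pics/ and viewed, at most 10 in all, crops included, and the job is handed in when it is done.

Besides the shell and the picture viewer there is one more tool, called after "Call:" by a JSON object that holds its "api" and its "payload", one argument or row to a line. arm_command: Moves the arm, as the interface text tells. Shift numbers are shares of 0.25 m and turn numbers shares of 180 degrees, none past 1 either way. Its arguments: {"type":"object","properties":{"rows":{"type":"array","items":{"type":"array"}},"grip":{"type":"number"}},"required":["rows"]}

```bash
mkdir -p pics; ls; cat > h.py <<'E'
import numpy as np, cv2
from bench import arm
from scipy.spatial.transform import Rotation as R
def px2w(cam,info,uv,depth):
    K=np.array([[info['fx'],0,info['cx']],[0,info['fy'],info['cy']],[0,0,1]])
    x,y=(uv[0]-info['cx'])/info['fx'],(uv[1]-info['cy'])/info['fy']
    xu,yu=x,y
    for _ in range(20):
        s=1+info['k1']*(xu*xu+yu*yu); xu,yu=x/s,y/s
    return (np.array(info['extrinsics'])@np.array([xu*depth,yu*depth,depth,1]))[:3]
def cloud(info,d):
    v,u=np.mgrid[0:480,0:640]
    x=(u-info['cx'])/info['fx'];y=(v-info['cy'])/info['fy'];xu,yu=x.copy(),y.copy()
    for _ in range(20):
        s=1+info['k1']*(xu*xu+yu*yu); xu,yu=x/s,y/s
    P=np.stack([xu*d,yu*d,d,np.ones_like(d)],-1)
    return (P@np.array(info['extrinsics']).T)[...,:3]
def proj(info,p):
    c=np.linalg.inv(np.array(info['extrinsics']))@np.append(p,1)
    x,y=c[0]/c[2],c[1]/c[2]; s=1+info['k1']*(x*x+y*y)
    return info['cx']+info['fx']*x*s, info['cy']+info['fy']*y*s
def snap(cam,name):
    info=arm.camera_info(cam); im,d=arm.get_image(cam)
    cv2.imwrite(f'pics/{name}.png',im); np.savez(f'pics/{name}.npz',d=d,im=im,info=np.array(info,dtype=object))
    return im,d,info
def load(name):
    z=np.load(f'pics/{name}.npz',allow_pickle=True); return z['im'],z['d'],z['info'].item()
E
python3 - <<'E'
from h import *
for c in ['scene','top']:
    im,d,i=snap(c,c+'0'); print(c,np.round(i['extrinsics'],2).tolist(),i['fx'],i['k1'])
    for q in ['port','coupler','lever_left','tip_left','seal','dust_plug']:
        for r in arm.spot_in(c,q):
            u,v=r['position']; dd=d[int(v),int(u)]
            print(q,round(r['score'],2),np.round([u,v]),np.round(px2w(c,i,(u,v),dd)))
print(arm.read_state())
a=cv2.imread('pics/scene0.png');b=cv2.imread('pics/top0.png')
E
```

```text
pics
scene [[0.36, 0.69, -0.63, 1105.56], [0.93, -0.28, 0.24, -189.8], [-0.01, -0.67, -0.74, 797.16], [0.0, 0.0, 0.0, 1.0]] 456.79643380927035 -0.10615334369516077
port 0.69 [369. 174.] [301. 227.  63.]
port 0.61 [358. 244.] [508. 107.  63.]
port 0.22 [198. 273.] [ 457. -235.   63.]
coupler 0.78 [164. 240.] [ 308. -293.   36.]
coupler 0.64 [119. 364.] [ 609. -414.   55.]
coupler 0.58 [229. 279.] [ 492. -177.   57.]
lever_left 0.7 [253. 274.] [ 501. -128.   62.]
lever_left 0.64 [137. 241.] [ 307. -350.   57.]
lever_left 0.58 [438. 317.] [721. 187.  31.]
lever_left 0.56 [132. 380.] [ 660. -390.   74.]
lever_left 0.51 [309. 375.] [726. -90.  -0.]
tip_left 0.54 [130. 377.] [ 636. -401.   44.]
seal 0.4 [500. 251.] [619. 410.  27.]
seal 0.39 [359. 210.] [475. 120. 132.]
dust_plug 0.78 [437. 317.] [719. 186.  29.]
dust_plug 0.65 [200. 278.] [ 427. -236.   10.]
dust_plug 0.33 [470. 206.] [447. 446.   6.]
top [[-0.03, -0.99, 0.15, 314.97], [-1.0, 0.03, -0.0, 20.83], [-0.0, -0.15, -0.99, 1296.66], [0.0, 0.0, 0.0, 1.0]] 476.76894091214035 0.011618430673358807
port 0.92 [234. 335.] [270. 234.  8
[... 649 characters left out ...]
nts': array([ 1.56758106e+00,  3.84640003e-01,  7.90737812e-03, -6.35018960e-05,
       -1.19400615e+00, -2.58590691e-01]), 'joint_vel': array([ 0.00162876,  0.00037056,  0.00209465,  0.00062147,  0.00165006,
       -0.00060347]), 'joint_efforts': array([-7.92840456e-04, -3.91948986e+01,  1.88583219e+01,  4.18999001e+00,
       -2.53829485e-04, -7.70700495e-06]), 'position': array([161.72424933, 603.68124924, 231.34178488]), 'ee_rot': array([ 9.91442907e-01, -1.30541030e-01, -3.29481800e-05, -2.47836838e-05]), 'contact_force': array([ 0.41134893, -0.27273387,  0.29643931]), 'wrist_torque': array([-0.01492931,  0.02764297, -0.01521353]), 'grasp_force': 0.0, 'gripper_width': 85.27478345716875}
```

View pics/scene0.png

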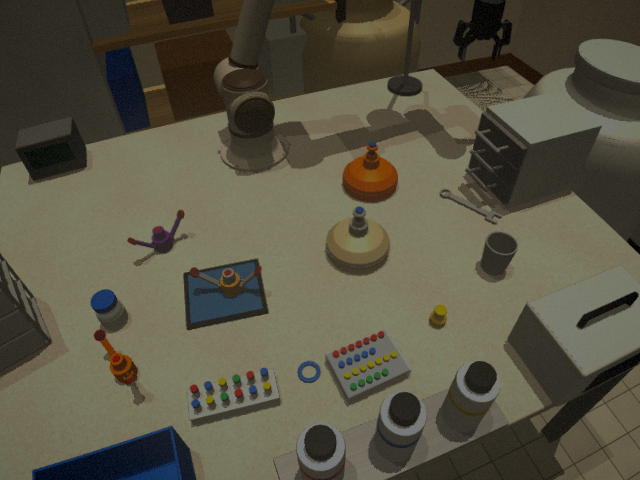

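View pics/top0.png

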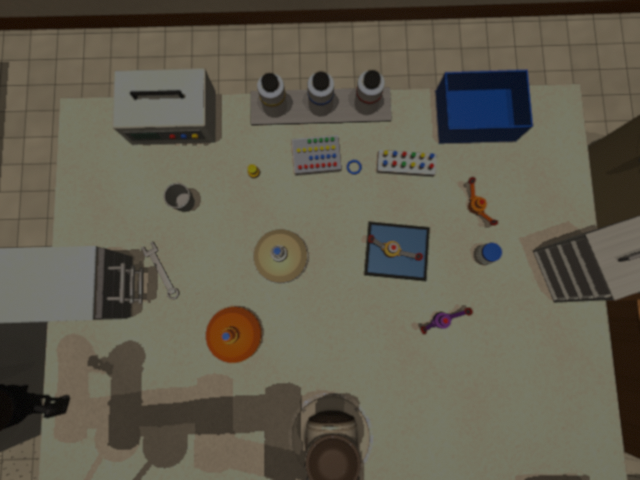

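Scene: the brass coupler stands on the blue pad at scene (231,281) / top (393,248). Look-alikes are orange at (120,365)/(478,203) and purple at (162,238)/(443,319). The cream port is at (358,243)/(280,255), with an orange look-alike at (371,175)/(234,334). I choose the brass coupler on the pad and the cream port, and check both in one crop.

```bash
python3 - <<'E'
from h import *
im,d,i=load('scene0'); im2,d2,i2=load('top0')
a=cv2.resize(im[250:330,180:280],(500,400),interpolation=cv2.INTER_CUBIC)
b=cv2.resize(im[200:280,315:400],(300,400),interpolation=cv2.INTER_CUBIC)
cv2.imwrite('pics/c0.png',np.hstack([a,b]))
for nm in ['scene0','top0']:
    im,d,i=load(nm);P=cloud(i,d)
    m=(abs(P[...,0]-490)<80)&(abs(P[...,1]+177)<95)&(P[...,2]>20)&(d>0)
    Q=P[m];print(nm,len(Q))
    hi=Q[Q[:,2]>55]
    hub=hi[np.hypot(*(hi[:,:2]-[482,-177]).T)<22];print('hub',hub.mean(0).round(1),hub.max(0).round(1))
    for s in (1,-1):
        t=Q[(s*(Q[:,1]+177)>35)];print('arm',s,t.mean(0).round(1),len(t))
    m=(np.hypot(P[...,0]-480,P[...,1]-122)<40)&(P[...,2]>112)&(d>0);print('lip',P[m].mean(0).round(1),P[m].max(0).round(1),m.sum())
    m=(np.hypot(P[...,0]-480,P[...,1]-122)<110)&(P[...,2]>25)&(P[...,2]<70)&(d>0);print('dewar',P[m].min(0).round(1),P[m].max(0).round(1))
w=arm.camera_info('wrist');s=arm.read_state()
T=np.eye(4);T[:3,:3]=R.from_quat(s['ee_rot']).as_matrix();T[:3,3]=s['position']
print((np.linalg.inv(T)@w['extrinsics']).round(2),w['fx'],w['k1'])
print(T[:3,:3].round(3))
E
```

```text
scene0 815
hub [ 484.3 -176.5   65.1] [ 494.7 -163.7   69.6]
arm 1 [ 504.5 -124.6   68.5] 105
arm -1 [ 460.5 -231.8   59.8] 165
lip [475.4 118.4 126.9] [486.5 133.9 135.2] 125
dewar [408.4  46.7  25. ] [545.4 191.2  69.9]
top0 460
hub [ 481.5 -174.    65.8] [ 492.9 -162.    70.8]
arm 1 [ 502.  -122.9   69. ] 73
arm -1 [ 458.6 -231.5   61.7] 95
lip [471.8 122.  127.2] [485.1 134.5 134.7] 100
dewar [401.1  49.8  25. ] [544.4 195.   70. ]
[[ 0.0000e+00 -9.4000e-01 -3.3000e-01  8.4570e+01]
 [ 1.0000e+00  0.0000e+00  0.0000e+00  2.0000e-02]
 [-0.0000e+00 -3.3000e-01  9.4000e-01 -1.4245e+02]
 [ 0.0000e+00  0.0000e+00  0.0000e+00  1.0000e+00]] 332.7620087127236 -0.00892583522441933
[[ 0.966 -0.259 -0.   ]
 [-0.259 -0.966  0.   ]
 [-0.    -0.    -1.   ]]
```

View pics/c0.png

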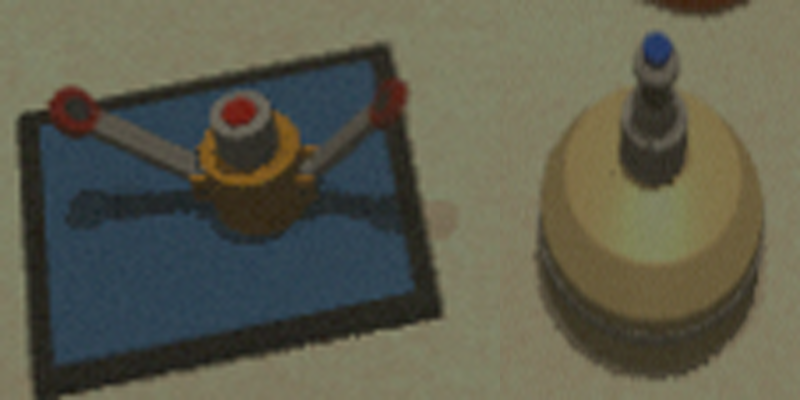

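The crop confirms the brass coupler on the blue pad: hub top about 66 mm, red dot at crop (240,112), discs at (75,110) and (390,100). It also shows the cream port with its blue seal disc at (655,47). Setting out to the port first.

Call:
{"api": "arm_command", "payload": {
  "rows": [
    [[0.7,0.63,0],[0,0,0.22]],
    [[0.7,0.63,0],[0,0,0.22]],
    [[0.7,0.63,0],[0,0,0.22]],
    [[0.7,0.63,0],[0,0,0.22]],
    [[0.7,0.63,0],[0,0,0.22]]
  ],
  "grip": 1
}}

```text
clock: 1.2
position: [290.9, 403.7, 231.6]
ee_rot: [0.887, -0.461, -0.0, -0.0]
contact_force: [-0.6, 1.3, -0.3]
gripper_width: 85.4
grasp_force: 0.0
```

```bash
cat >> h.py <<'E'
def plan(x,y,z,yaw):
    """shift/turn (fractions) from the present pose to TCP x,y,z, tool down, tool-x at yaw deg"""
    s=arm.read_state(); r=R.from_quat(s['ee_rot'])
    a=np.radians(yaw);t=R.from_matrix(np.array([[np.cos(a),np.sin(a),0],[np.sin(a),-np.cos(a),0],[0,0,-1]]))
    d=r.inv().apply(np.array([x,y,z])-s['position']); w=(r.inv()*t).as_rotvec()
    print('shift',(d/250).round(4),'mm',np.linalg.norm(d).round(1),'turn',(w/np.pi).round(4),'deg',np.degrees(np.linalg.norm(w)).round(1),'j',s['joints'].round(2),'t',round(s['clock'],2),'F',s['contact_force'].round(1))
E
python3 -c "
from h import *
plan(473,120,235,-112)"
```

```text
shift [ 1.3472  0.056  -0.0135] mm 337.1 turn [-0.      0.      0.3171] deg 57.1 j [ 1.27  0.17 -0.3   0.   -1.11 -0.66] t 1.2 F [-0.6  1.3 -0.3]
```

Call:
{"api": "arm_command", "payload": {
  "rows": [
    [[0.9,0.04,-0.01],[0,0,0.2]],
    [[0.9,0.04,-0.01],[0,0,0.2]],
    [[0.9,0.04,-0.01],[0,0,0.2]],
    [[0.9,0.04,-0.01],[0,0,0.2]],
    [[0.9,0.04,-0.01],[0,0,0.2]]
  ]
}}

```text
clock: 1.7
position: [413.2, 214.3, 234.2]
ee_rot: [-0.701, 0.713, -0.0, 0.0]
contact_force: [0.1, -0.0, 0.3]
gripper_width: 85.8
grasp_force: 0.0
```

```bash
python3 -c "
from h import *
plan(473,120,235,-112)"
```

```text
shift [ 0.3731 -0.2453 -0.0031] mm 111.6 turn [-1.00e-04  1.00e-04  1.17e-01] deg 21.1 j [ 0.83  0.11 -0.36  0.   -1.1  -0.85] t 1.7 F [ 0.1 -0.   0.3]
```

Call:
{"api": "arm_command", "payload": {
  "rows": [
    [[0.373,-0.245,0],[0,0,0.117]],
    [[0.373,-0.245,0],[0,0,0.117]],
    [[0.373,-0.245,0],[0,0,0.117]],
    [[0.373,-0.245,0],[0,0,0.117]]
  ]
}}

```text
clock: 2.1
position: [473.2, 121.4, 233.8]
ee_rot: [-0.56, 0.829, -0.0, -0.0]
contact_force: [-0.1, 0.3, 0.1]
gripper_width: 85.2
grasp_force: 0.0
```

```bash
python3 - <<'E'
from h import *
im,d,i=snap('wrist','w_port')
plan(484,-176,170,-112)
P=cloud(i,d)
m=(np.hypot(P[...,0]-473,P[...,1]-120)<30)&(P[...,2]>118)&(d>0)
print(m.sum(),P[m].mean(0).round(1),P[m].min(0).round(1),P[m].max(0).round(1))
print([ (np.round(r['position']),round(r['score'],2)) for r in arm.spot_in('wrist','seal')])
hsv=cv2.cvtColor(im,cv2.COLOR_BGR2HSV)
b=(hsv[...,0]>100)&(hsv[...,0]<130)&(hsv[...,1]>120)&m
v,u=np.nonzero(b);print('blue',b.sum(),u.mean(),v.mean(),P[b].mean(0).round(1),np.median(P[b],0).round(1))
# lip ring: circle fit, points z 121..126
for lo,hi in((122,127.5),(128,134)):
    q=P[m&(P[...,2]>lo)&(P[...,2]<hi)];print(lo,len(q),q.mean(0).round(1),((q.max(0)+q.min(0))/2).round(1))
E
```

```text
shift [ 1.092  -0.4839  0.2549] mm 305.3 turn [0.     0.     0.0015] deg 0.3 j [ 0.59  0.15 -0.31 -0.   -1.11 -0.97] t 2.15 F [-0.1  0.3 -0.1]
13680 [468.6 109.5 305.7] [443.2  95.2 118. ] [492.8 134.6 331.2]
[(array([604., 286.]), 0.95), (array([322., 241.]), 0.6)]
blue 358 320.4301675977654 241.71787709497207 [470.1 119.8 131.8] [470.  119.9 130.8]
122 452 [469.2 117.6 124. ] [470.  120.1 124.7]
128 388 [470.  119.9 130.7] [470.1 120.  130.4]
```

View pics/w_port.png

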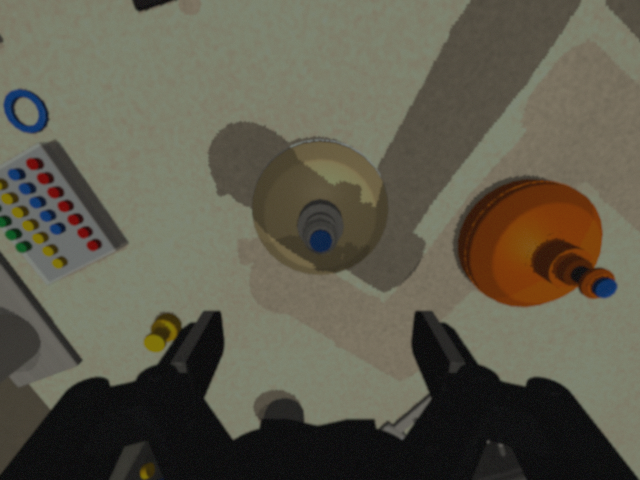

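Wrist view: the cream port's blue disc is at (320,241), port axis ≈ (470,120), seal face 130.7 mm as expected (131). The orange look-alike is at (603,287). On to the coupler.

Call:
{"api": "arm_command", "payload": {
  "rows": [
    [[0.89,-0.4,0.2],[0,0,0]],
    [[0.89,-0.4,0.2],[0,0,0]],
    [[0.89,-0.4,0.2],[0,0,0]],
    [[0.89,-0.4,0.2],[0,0,0]],
    [[0.89,-0.4,0.2],[0,0,0]]
  ]
}}

```text
clock: 2.7
position: [483.3, -120.9, 183.9]
ee_rot: [-0.563, 0.826, -0.0, 0.001]
contact_force: [1.0, 1.1, 0.5]
gripper_width: 85.5
grasp_force: 0.0
```

```bash
python3 -c "
from h import *
plan(484,-176,175,-112)"
```

```text
shift [ 0.2041 -0.083   0.0357] mm 55.8 turn [-0.0003  0.0002  0.0032] deg 0.6 j [ 0.08  0.21 -0.37 -0.   -0.99 -0.46] t 2.7 F [1.  1.1 0.5]
```

Call:
{"api": "arm_command", "payload": {
  "rows": [
    [[0.204,-0.083,0.036],[0,0,0]],
    [[0.204,-0.083,0.036],[0,0,0]],
    [[0.204,-0.083,0.036],[0,0,0]],
    [[0.204,-0.083,0.036],[0,0,0]]
  ]
}}

```text
clock: 3.1
position: [484.1, -174.3, 175.1]
ee_rot: [-0.563, 0.827, -0.0, 0.0]
contact_force: [-0.3, 0.4, -0.4]
gripper_width: 85.3
grasp_force: 0.0
```

```bash
cat > meas.py <<'E'
from h import *
import sys
nm,cx,cy,zt=sys.argv[1],*map(float,sys.argv[2:5])
im,d,i=snap('wrist',nm); P=cloud(i,d)
m=(np.hypot(P[...,0]-cx,P[...,1]-cy)<25)&(abs(P[...,2]-zt)<4)&(d>0)
q=P[m];print('hub top',len(q),q.mean(0).round(1),((q.max(0)+q.min(0))/2).round(1),(q.max(0)-q.min(0)).round(1))
hc=q.mean(0)
hsv=cv2.cvtColor(im,cv2.COLOR_BGR2HSV)
red=((hsv[...,0]<6)|(hsv[...,0]>172))&(hsv[...,1]>110)&(np.hypot(P[...,0]-cx,P[...,1]-cy)<120)&(P[...,2]>15)&(P[...,2]<zt+50)
n,l,st,c=cv2.connectedComponentsWithStats(red.astype(np.uint8))
cs=[]
for k in range(1,n):
    if st[k,4]>60:
        p=P[l==k];md=np.median(p,0);cs.append(md);print('red',st[k,4],c[k].round(),md.round(1),'hdist',np.hypot(*(md-hc)[:2]).round(1))
far=[c for c in cs if np.hypot(*(c-hc)[:2])>30]
if len(far)==2:
    v=far[0]-far[1];print('yaw of line',np.degrees(np.arctan2(v[1],v[0])).round(1)%180,'mid',((far[0]+far[1])/2).round(1))
s=arm.read_state();print(s['position'].round(1),s['clock'])
E
python3 meas.py w_cp 484 -176 66
```

```text
hub top 794 [ 479.1 -178.4   66.1] [ 479.5 -177.8   65.4] [25.6 25.4  6.4]
red 468 [322. 142.] [ 452.9 -244.6   70.6] hdist 71.2
red 219 [321. 236.] [ 479.5 -177.9   66.8] hdist 0.6
red 320 [320. 310.] [ 502.9 -120.1   76.7] hdist 63.0
yaw of line 68.1 mid [ 477.9 -182.3   73.7]
[ 484.2 -174.   175.3] 3.15
```

View pics/w_cp.png

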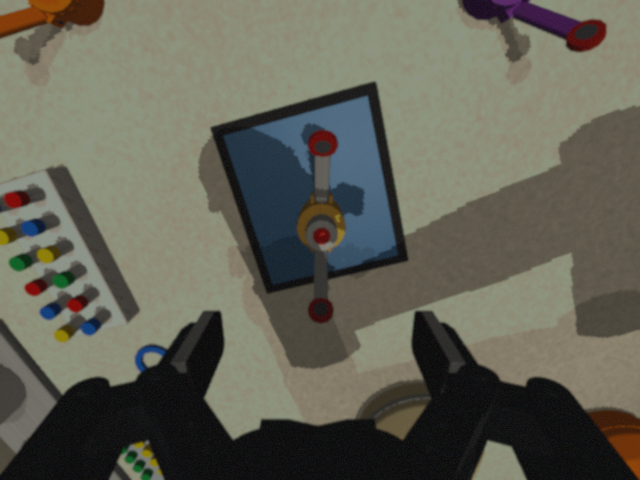

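Wrist view: hub red dot at (321,236), discs at (322,142) and (320,310). The line's yaw of 68° matches the tool, the hub is at (479.4, -178), and its top is at 66 mm, as it must be (8+58).

```bash
python3 -c "
from h import *
plan(479.4,-178,46,-111.9)"
```

```text
shift [0.022  0.0123 0.517 ] mm 129.4 turn [-0.0002  0.0001  0.0022] deg 0.4 j [-0.03  0.25 -0.34 -0.   -0.98 -0.35] t 3.15 F [ 0.2  0.5 -0.4]
```

Call:
{"api": "arm_command", "payload": {
  "rows": [
    [[0.022,0.012,0.15],[0,0,0.002]],
    [[0.022,0.012,0.3],[0,0,0.002]],
    [[0.022,0.012,0.45],[0,0,0.002]],
    [[0.022,0.012,0.517],[0,0,0.002]],
    [[0.022,0.012,0.517],[0,0,0.002]]
  ]
}}

```text
clock: 3.65
position: [477.6, -177.8, 43.6]
ee_rot: [-0.56, 0.828, 0.002, -0.002]
contact_force: [0.8, 0.2, -0.2]
gripper_width: 85.2
grasp_force: 0.0
```

Call:
{"api": "arm_command", "payload": {
  "rows": [
    [[0,0,0],[0,0,0]],
    [[0,0,0],[0,0,0]],
    [[0,0,0],[0,0,0]],
    [[0,0,0],[0,0,0]],
    [[0,0,0],[0,0,0]]
  ],
  "grip": 0
}}

```text
clock: 4.15
position: [479.2, -179.6, 46.8]
ee_rot: [-0.559, 0.829, -0.0, 0.0]
contact_force: [-1.3, 1.7, 5.5]
gripper_width: 23.8
grasp_force: 58.5
```

Call:
{"api": "arm_command", "payload": {
  "rows": [
    [[0,0,-0.1],[0,0,0]],
    [[0,0,-0.25],[0,0,0]],
    [[0,0,-0.42],[0,0,0]],
    [[0,0,-0.6],[0,0,0]],
    [[0,0,-0.62],[0,0,0]]
  ]
}}

```text
clock: 4.65
position: [481.9, -180.3, 206.5]
ee_rot: [-0.559, 0.829, -0.004, 0.004]
contact_force: [1.6, -0.7, -3.7]
gripper_width: 24.2
grasp_force: 60.2
```

```bash
python3 - <<'E'
from h import *
plan(469.5,118.5,205,-111.9)
s=arm.read_state();print(s['gripper_width'],s['grasp_force'])
im,d,i=snap('wrist','w_held')
E
```

```text
shift [-1.0896  0.4935  0.0031] mm 299.0 turn [-0.0038  0.0008 -0.0005] deg 0.7 j [-0.04  0.21 -0.31  0.   -1.04 -0.34] t 4.65 F [ 1.6 -0.7 -3.7]
24.23274419454383 60.16408324241638
```

View pics/w_held.png

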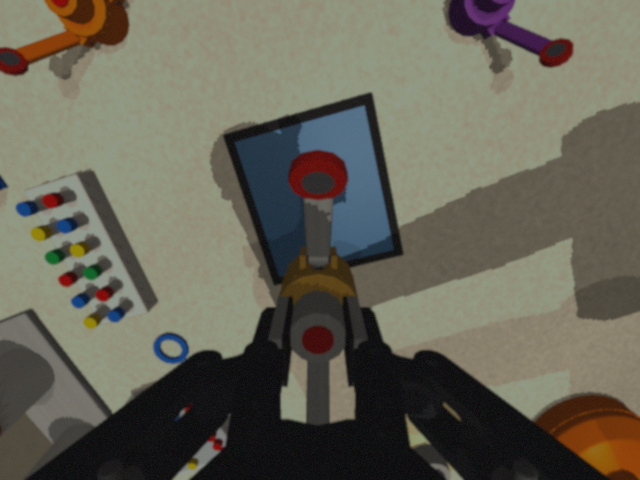

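The coupler is held: hub dot at (318,341) between the pads, arm disc at (318,175), upright. Moving over to the port.

Call:
{"api": "arm_command", "payload": {
  "rows": [
    [[-0.18,0.08,0],[0,0,0]],
    [[-0.36,0.16,0],[0,0,0]],
    [[-0.54,0.245,0],[0,0,0]],
    [[-0.72,0.33,0],[0,0,0]],
    [[-0.9,0.41,0],[0,0,0]]
  ]
}}

```text
clock: 5.2
position: [465.9, 68.6, 198.3]
ee_rot: [-0.559, 0.829, 0.001, -0.002]
contact_force: [2.2, 0.7, -4.0]
gripper_width: 23.9
grasp_force: 60.0
```

```bash
python3 -c "
from h import *
plan(469.5,118.5,205,-111.9)"
```

```text
shift [-0.1902  0.0617 -0.0271] mm 50.4 turn [ 0.0013 -0.0009 -0.001 ] deg 0.3 j [ 0.49  0.15 -0.4  -0.   -1.02 -0.88] t 5.2 F [ 2.2  0.7 -4. ]
```

Call:
{"api": "arm_command", "payload": {
  "rows": [
    [[-0.1,0.03,-0.013],[0,0,0]],
    [[-0.19,0.062,-0.027],[0,0,0]],
    [[-0.19,0.062,-0.027],[0,0,0]],
    [[-0.19,0.062,-0.027],[0,0,0]],
    [[-0.19,0.062,-0.027],[0,0,0]]
  ]
}}

```text
clock: 5.7
position: [470.6, 116.2, 205.8]
ee_rot: [-0.559, 0.829, 0.0, -0.002]
contact_force: [-0.1, 0.1, -4.7]
gripper_width: 24.0
grasp_force: 60.0
```

```bash
python3 - <<'E'
from h import *
plan(469.5,118.5,205,-111.9); print(arm.read_state()['position'])
im,d,i=snap('wrist','w_above'); P=cloud(i,d)
# port from scene and top images too, hub vs port in the same cameras
for c in ('scene','top'):
    im,d,i=snap(c,c+'1');P=cloud(i,d)
    m=(np.hypot(P[...,0]-473,P[...,1]-120)<25)&(d>0)&(P[...,2]>166-8)&(P[...,2]<205);print(c)
    for lo,hi in((120,136),(164,182),(184,205)):
        k=(np.hypot(P[...,0]-473,P[...,1]-120)<25)&(P[...,2]>lo)&(P[...,2]<hi)&(d>0);q=P[k]
        if len(q):print(lo,len(q),q.mean(0).round(1),((q.max(0)+q.min(0))/2).round(1))
im=cv2.resize(load('scene1')[0][130:290,290:420],None,fx=3.7,fy=3.7,interpolation=cv2.INTER_CUBIC);cv2.imwrite('pics/c1.png',im)
E
```

```text
shift [-0.007   0.0075  0.0034] mm 2.7 turn [ 0.0008 -0.0008 -0.001 ] deg 0.3 j [ 0.58  0.17 -0.36 -0.   -1.04 -0.96] t 5.7 F [-0.1  0.1 -4.7]
[470.57837082 116.16744241 205.84628435]
scene
120 121 [475.4 118.4 127.3] [473.2 120.1 127.9]
164 102 [486.7 111.6 175.6] [481.3 116.6 174.8]
184 247 [484.  115.3 195.8] [475.8 119.8 194.5]
top
164 8 [454.5 114.3 176.2] [455.2 114.8 175.4]
184 33 [460.6 105.6 194.4] [462.7 107.6 194.6]
```

View pics/c1.png

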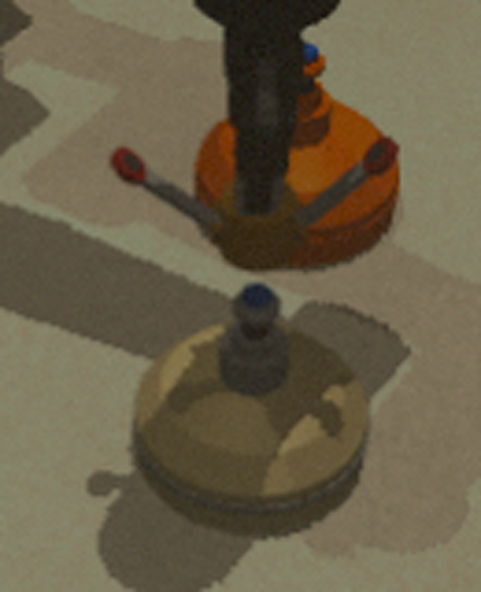

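The coupler hangs level above the cream stub: mouth centre at crop (258,255), blue disc at (257,295). Correcting 2–3 mm and lowering to just over the lip.

Call:
{"api": "arm_command", "payload": {
  "rows": [
    [[-0.007,0.007,0],[0,0,0]],
    [[-0.007,0.007,0.06],[0,0,0]],
    [[-0.007,0.007,0.12],[0,0,0]],
    [[-0.007,0.007,0.155],[0,0,0]],
    [[-0.007,0.007,0.155],[0,0,0]]
  ]
}}

```text
clock: 6.35
position: [469.9, 119.0, 167.4]
ee_rot: [-0.559, 0.829, 0.0, -0.002]
contact_force: [0.0, -0.0, -5.3]
gripper_width: 23.8
grasp_force: 60.1
```

```bash
python3 - <<'E'
from h import *
plan(469.5,118.5,145,-111.9); print(arm.read_state()['position'])
E
```

```text
shift [0.0021 0.0007 0.0896] mm 22.4 turn [ 0.0006 -0.0008 -0.0008] deg 0.2 j [ 0.58  0.21 -0.42 -0.   -0.95 -0.97] t 6.35 F [ 0.  -0.  -5.3]
[469.92384478 118.95831948 167.38810508]
```

Call:
{"api": "arm_command", "payload": {
  "rows": [
    [[0.002,0.001,0.02],[0,0,0]],
    [[0.002,0.001,0.03],[0,0,0]],
    [[0.002,0.001,0.04],[0,0,0]],
    [[0.002,0.001,0.04],[0,0,0]]
  ]
}}

```text
clock: 6.75
position: [470.2, 119.2, 158.5]
ee_rot: [-0.559, 0.829, 0.0, -0.0]
contact_force: [-0.3, -0.5, -2.6]
gripper_width: 23.7
grasp_force: 60.1
```

Call:
{"api": "arm_command", "payload": {
  "rows": [
    [[0,0,0.015],[0,0,0]],
    [[0,0,0.03],[0,0,0]],
    [[0,0,0.03],[0,0,0]]
  ]
}}

```text
clock: 7.05
position: [469.8, 119.0, 150.4]
ee_rot: [-0.559, 0.829, 0.0, -0.001]
contact_force: [-0.4, -0.4, -5.1]
gripper_width: 24.2
grasp_force: 60.1
```

Call:
{"api": "arm_command", "payload": {
  "rows": [
    [[0,0,0.015],[0,0,0]],
    [[0,0,0.03],[0,0,0]],
    [[0,0,0.036],[0,0,0]],
    [[0,0,0.036],[0,0,0]]
  ]
}}

```text
clock: 7.45
position: [470.2, 119.1, 141.7]
ee_rot: [-0.559, 0.829, 0.0, -0.0]
contact_force: [0.1, -1.1, -3.8]
gripper_width: 23.7
grasp_force: 60.1
```

Call:
{"api": "arm_command", "payload": {
  "rows": [
    [[0,0,0.006],[0,0,0]],
    [[0,0,0.006],[0,0,0]],
    [[0,0,0.006],[0,0,0]]
  ]
}}

```text
clock: 7.75
position: [470.4, 119.2, 140.6]
ee_rot: [-0.559, 0.829, 0.0, 0.0]
contact_force: [0.3, -0.1, -3.8]
gripper_width: 24.1
grasp_force: 60.1
```

Call:
{"api": "arm_command", "payload": {
  "rows": [
    [[0,0,0.006],[0,0,0]],
    [[0,0,0.006],[0,0,0]],
    [[0,0,0.006],[0,0,0]]
  ]
}}

```text
clock: 8.05
position: [470.6, 119.3, 139.7]
ee_rot: [-0.559, 0.829, -0.0, 0.0]
contact_force: [-0.8, 0.4, 1.4]
gripper_width: 23.9
grasp_force: 60.3
```

Seal contact at the expected height (mouth ≈101). Releasing and rising.

Call:
{"api": "arm_command", "payload": {
  "rows": [
    [[0,0,0],[0,0,0]],
    [[0,0,0],[0,0,0]],
    [[0,0,0],[0,0,0]],
    [[0,0,0],[0,0,0]],
    [[0,0,0],[0,0,0]]
  ],
  "grip": 1
}}

```text
clock: 8.55
position: [470.4, 119.2, 139.1]
ee_rot: [-0.559, 0.829, -0.0, 0.0]
contact_force: [0.4, 0.7, -0.1]
gripper_width: 85.2
grasp_force: 0.0
```

Call:
{"api": "arm_command", "payload": {
  "rows": [
    [[0,0,-0.1],[0,0,0]],
    [[0,0,-0.25],[0,0,0]],
    [[0,0,-0.4],[0,0,0]],
    [[0,0,-0.5],[0,0,0]],
    [[0,0,-0.5],[0,0,0]]
  ]
}}

```text
clock: 9.05
position: [472.3, 120.0, 268.3]
ee_rot: [-0.559, 0.829, -0.001, 0.005]
contact_force: [-0.1, 0.9, -0.8]
gripper_width: 84.8
grasp_force: 0.0
```

```bash
python3 meas.py w_set 470 119 159; python3 - <<'E'
from h import *
im,d,i=snap('scene','scene2')
a=cv2.resize(im[130:290,290:420],None,fx=3.7,fy=3.7,interpolation=cv2.INTER_CUBIC)
b=cv2.resize(load('w_set')[0],(310,232)); a=a[:590,:480]
o=np.zeros((590,800,3),np.uint8);o[:a.shape[0],:a.shape[1]]=a;o[:232,490:800]=b;cv2.imwrite('pics/c2.png',o)
E
```

```text
hub top 780 [470.6 120.3 159. ] [470.9 121.  158.9] [25.5 25.5  7.8]
red 435 [320. 149.] [444.1  53.9 164. ] hdist 71.5
red 222 [320. 241.] [470.9 121.  159.9] hdist 0.8
red 303 [320. 315.] [494.6 178.8 169.5] hdist 63.2
yaw of line 68.0 mid [469.3 116.3 166.8]
[471.  119.6 265.8] 9.1
```

View pics/c2.png

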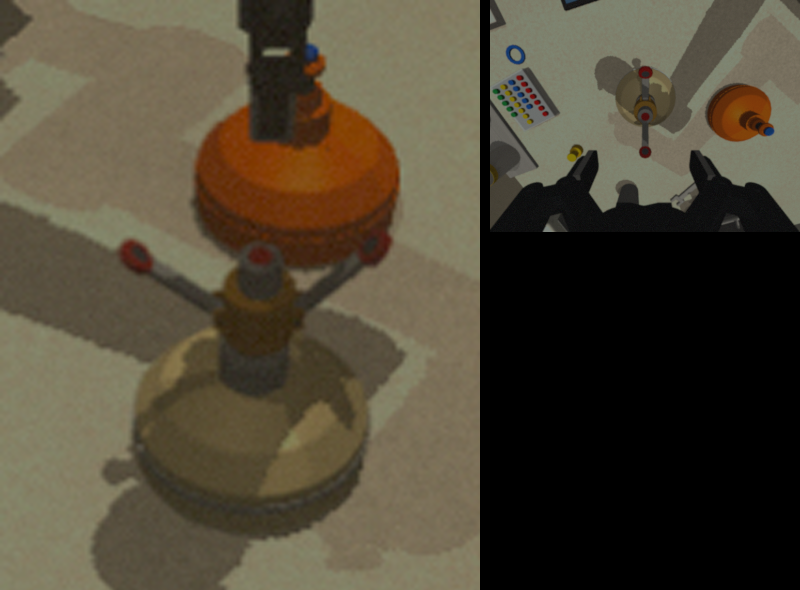

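Seated: hub top at 159 mm (101+58) and level, arm discs at crop (136,256) and (374,245), nothing else moved. Now turning 90° so the fingers straddle along the arms.

Call:
{"api": "arm_command", "payload": {
  "rows": [
    [[0,0,0],[0,0,-0.2377]],
    [[0,0,0],[0,0,-0.2377]],
    [[0,0,0],[0,0,-0.2377]],
    [[0,0,0],[0,0,-0.2377]],
    [[0,0,0],[0,0,-0.2377]]
  ]
}}

```text
clock: 9.65
position: [469.5, 118.8, 262.2]
ee_rot: [0.825, -0.566, -0.001, 0.002]
contact_force: [0.2, -0.1, -0.2]
gripper_width: 85.3
grasp_force: 0.0
```

```bash
python3 -c "
from h import *
plan(470.7,120.6,262,-22)"
```

```text
shift [-0.005  -0.007   0.0008] mm 2.2 turn [ 0.0012  0.0004 -0.2605] deg 46.9 j [ 0.58  0.12 -0.27 -0.   -1.18 -0.22] t 9.65 F [ 0.2 -0.1 -0.2]
```

Call:
{"api": "arm_command", "payload": {
  "rows": [
    [[-0.005,-0.007,0],[0,0,-0.2377]],
    [[-0.005,-0.007,0],[0,0,-0.2377]],
    [[-0.005,-0.007,0],[0,0,-0.2377]],
    [[-0.005,-0.007,0],[0,0,-0.2377]],
    [[-0.005,-0.007,0],[0,0,-0.2377]]
  ]
}}

```text
clock: 10.15
position: [470.7, 120.6, 262.2]
ee_rot: [0.974, -0.226, -0.001, 0.001]
contact_force: [-0.5, 0.3, -0.8]
gripper_width: 85.4
grasp_force: 0.0
```

Call:
{"api": "arm_command", "payload": {
  "rows": [
    [[0,0,0],[0,0,-0.023]],
    [[0,0,0],[0,0,-0.023]],
    [[0,0,0],[0,0,-0.023]]
  ]
}}

```text
clock: 10.45
position: [471.0, 120.8, 262.9]
ee_rot: [0.981, -0.194, -0.001, 0.001]
contact_force: [0.7, -1.0, 0.6]
gripper_width: 85.0
grasp_force: 0.0
```

```bash
python3 meas.py w_r 470 120 159; python3 -c "
from h import *
plan(470.7,120.6,190,-22)"
```

```text
hub top 804 [471.9 120.6 159. ] [471.3 121.  158.3] [25.4 25.5  6.4]
red 363 [407. 243.] [446.4  55.3 162.7] hdist 70.1
red 381 [233. 246.] [497.1 179.1 170.6] hdist 63.7
red 229 [317. 243.] [471.3 120.9 159.9] hdist 0.7
yaw of line 67.7 mid [471.8 117.2 166.6]
[471.2 120.8 263.2] 10.5
shift [-0.0011  0.0011  0.2929] mm 73.2 turn [ 0.0004  0.0003 -0.0022] deg 0.4 j [ 0.59  0.12 -0.27 -0.   -1.18  0.59] t 10.5 F [-0.1 -0.2 -0.5]
```

Call:
{"api": "arm_command", "payload": {
  "rows": [
    [[0,0,0.15],[0,0,-0.002]],
    [[0,0,0.28],[0,0,-0.002]],
    [[0,0,0.37],[0,0,-0.002]],
    [[0,0,0.39],[0,0,-0.002]],
    [[0,0,0.39],[0,0,-0.002]]
  ]
}}

```text
clock: 11.0
position: [471.4, 120.8, 166.1]
ee_rot: [0.982, -0.191, -0.0, 0.001]
contact_force: [-0.3, -0.0, 0.4]
gripper_width: 85.7
grasp_force: 0.0
```

Call:
{"api": "arm_command", "payload": {
  "rows": [
    [[0,0,0.01],[0,0,0]],
    [[0,0,0.02],[0,0,0]],
    [[0,0,0.03],[0,0,0]],
    [[0,0,0.04],[0,0,0]],
    [[0,0,0.05],[0,0,0]]
  ]
}}

```text
clock: 11.5
position: [471.6, 121.1, 154.2]
ee_rot: [0.982, -0.19, 0.0, -0.0]
contact_force: [-0.5, -0.5, 0.1]
gripper_width: 85.4
grasp_force: 0.0
```

Call:
{"api": "arm_command", "payload": {
  "rows": [
    [[0,0,0.01],[0,0,0]],
    [[0,0,0.02],[0,0,0]],
    [[0,0,0.03],[0,0,0]],
    [[0,0,0.04],[0,0,0]],
    [[0,0,0.05],[0,0,0]]
  ]
}}

```text
clock: 12.0
position: [471.5, 121.0, 141.3]
ee_rot: [0.982, -0.19, -0.0, 0.0]
contact_force: [-0.1, 0.1, 0.9]
gripper_width: 85.4
grasp_force: 0.0
```

Call:
{"api": "arm_command", "payload": {
  "rows": [
    [[0,0,0.01],[0,0,0]],
    [[0,0,0.02],[0,0,0]],
    [[0,0,0.03],[0,0,0]],
    [[0,0,0.04],[0,0,0]],
    [[0,0,0.05],[0,0,0]]
  ]
}}

```text
clock: 12.5
position: [473.5, 122.0, 131.5]
ee_rot: [0.982, -0.19, 0.002, -0.001]
contact_force: [-3.0, 1.1, 13.4]
gripper_width: 85.1
grasp_force: 5.5
```

Call:
{"api": "arm_command", "payload": {
  "rows": [
    [[0,0,0.008],[0,0,0]],
    [[0,0,0.016],[0,0,0]],
    [[0,0,0.024],[0,0,0]],
    [[0,0,0.032],[0,0,0]],
    [[0,0,0.032],[0,0,0]]
  ]
}}

```text
clock: 13.0
position: [475.2, 122.8, 124.9]
ee_rot: [0.982, -0.189, 0.004, -0.002]
contact_force: [-1.6, 2.2, 18.3]
gripper_width: 85.5
grasp_force: 6.5
```

```bash
cat > lev.py <<'E'
from h import *
import sys
nm=sys.argv[1]
im,d,i=snap('scene',nm);P=cloud(i,d)
hsv=cv2.cvtColor(im,cv2.COLOR_BGR2HSV)
c=np.array([471.3,120.9]);yv=np.array([np.cos(np.radians(68)),np.sin(np.radians(68))]);xv=np.array([yv[1],-yv[0]])
D=P[...,:2]-c;a=D@xv;b=D@yv
red=((hsv[...,0]<8)|(hsv[...,0]>170))&(hsv[...,1]>90)&(d>0)&(abs(a)<22)&(abs(b)>40)&(abs(b)<115)&(P[...,2]>70)&(P[...,2]<190)
for s in(1,-1):
    q=P[red&(s*b>0)]
    if len(q)>3:
        m=np.median(q,0);r=abs((m[:2]-c)@yv);print('side',s,len(q),'r',r.round(1),'z',m[2].round(1),'angle',np.degrees(np.arctan2(m[2]-117,r-21.5)).round(0))
    else: print('side',s,'none',len(q))
s=arm.read_state();print(s['position'].round(1),s['contact_force'].round(1),s['wrist_torque'].round(2),round(s['clock'],2))
E
python3 lev.py s3
```

```text
side 1 28 r 77.8 z 156.4 angle 35.0
side -1 31 r 72.9 z 159.9 angle 40.0
[475.1 122.8 125. ] [-2.   0.3 17. ] [ 0.32  0.39 -0.05] 13.05
```

Call:
{"api": "arm_command", "payload": {
  "rows": [
    [[-0.006,0.007,0.008],[0,0,0]],
    [[-0.012,0.014,0.016],[0,0,0]],
    [[-0.012,0.014,0.024],[0,0,0]],
    [[-0.012,0.014,0.032],[0,0,0]],
    [[-0.012,0.014,0.032],[0,0,0]]
  ]
}}

```text
clock: 13.55
position: [473.1, 121.1, 118.0]
ee_rot: [0.982, -0.189, 0.006, -0.003]
contact_force: [1.4, -0.5, 19.0]
gripper_width: 85.4
grasp_force: 7.4
```

```bash
python3 lev.py s4
```

```text
side 1 34 r 80.2 z 148.5 angle 28.0
side -1 38 r 79.1 z 148.1 angle 28.0
[473.1 121.1 118. ] [ 1.  -0.6 17.9] [-0.15 -0.61  0.03] 13.6
```

Both arms now level at about 28° above horizontal. Continuing.

Call:
{"api": "arm_command", "payload": {
  "rows": [
    [[-0.006,0,0.01],[0,0,0]],
    [[-0.006,0,0.02],[0,0,0]],
    [[-0.006,0,0.03],[0,0,0]],
    [[-0.006,0,0.04],[0,0,0]],
    [[-0.006,0,0.04],[0,0,0]]
  ]
}}

```text
clock: 14.1
position: [472.0, 121.8, 108.2]
ee_rot: [0.982, -0.189, 0.006, -0.004]
contact_force: [2.7, -1.6, 19.9]
gripper_width: 85.3
grasp_force: 8.8
```

```bash
python3 lev.py s5
```

```text
side 1 37 r 84.6 z 130.1 angle 12.0
side -1 47 r 84.1 z 128.8 angle 11.0
[472.  121.8 108.2] [ 2.5 -1.4 19.3] [-0.33 -0.62  0.02] 14.15
```

Call:
{"api": "arm_command", "payload": {
  "rows": [
    [[0,0,0.008],[0,0,0]],
    [[0,0,0.016],[0,0,0]],
    [[0,0,0.024],[0,0,0]],
    [[0,0,0.032],[0,0,0]],
    [[0,0,0.032],[0,0,0]]
  ]
}}

```text
clock: 14.65
position: [471.8, 121.7, 100.2]
ee_rot: [0.982, -0.189, 0.006, -0.003]
contact_force: [1.2, -2.1, 20.7]
gripper_width: 85.9
grasp_force: 11.4
```

```bash
python3 lev.py s6; python3 -c "
from h import *
plan(471.3,120.9,90,-22)"
```

```text
side 1 39 r 85.3 z 111.2 angle -5.0
side -1 43 r 84.5 z 108.3 angle -8.0
[471.8 121.7 100.2] [ 0.7 -1.1 20.6] [-0.36 -0.49  0.01] 14.7
shift [-0.0011  0.0041  0.0407] mm 10.2 turn [-0.0029 -0.0035  0.0015] deg 0.9 j [ 0.59  0.29 -0.51  0.01 -0.75  0.6 ] t 14.7 F [ 0.7 -1.1 20.6]
```

Call:
{"api": "arm_command", "payload": {
  "rows": [
    [[-0.001,0.003,0.006],[-0.003,-0.003,0]],
    [[-0.001,0.003,0.012],[-0.003,-0.003,0]],
    [[-0.001,0.003,0.018],[-0.003,-0.003,0]],
    [[-0.001,0.003,0.024],[-0.003,-0.003,0]],
    [[-0.001,0.003,0.024],[-0.003,-0.003,0]]
  ]
}}

```text
clock: 15.2
position: [471.7, 121.6, 94.5]
ee_rot: [0.982, -0.188, 0.001, -0.0]
contact_force: [-0.2, 1.3, 22.8]
gripper_width: 85.5
grasp_force: 10.5
```

```bash
python3 lev.py s7
```

```text
side 1 36 r 82.9 z 94.7 angle -20.0
side -1 36 r 81.0 z 93.8 angle -21.0
[471.7 121.6  94.5] [ 0.3 -0.2 22.2] [ 0.02 -0.22 -0.  ] 15.25
```

Call:
{"api": "arm_command", "payload": {
  "rows": [
    [[0,0.001,0.006],[0,0,0]],
    [[0,0.002,0.012],[0,0,0]],
    [[0,0.002,0.018],[0,0,0]],
    [[0,0.002,0.02],[0,0,0]],
    [[0,0.002,0.02],[0,0,0]]
  ]
}}

```text
clock: 15.75
position: [471.4, 121.0, 89.5]
ee_rot: [0.982, -0.188, 0.001, -0.0]
contact_force: [1.3, -0.8, 22.6]
gripper_width: 85.8
grasp_force: 9.2
```

```bash
python3 lev.py s8
```

```text
side 1 27 r 77.5 z 83.7 angle -31.0
side -1 19 r 76.7 z 83.4 angle -31.0
[471.4 121.   89.5] [ 0.9 -0.1 23.2] [-0.14 -0.2  -0.01] 15.8
```

Call:
{"api": "arm_command", "payload": {
  "rows": [
    [[0,0,0.004],[0,0,0]],
    [[0,0,0.008],[0,0,0]],
    [[0,0,0.012],[0,0,0]],
    [[0,0,0.012],[0,0,0]],
    [[0,0,0.012],[0,0,0]]
  ]
}}

```text
clock: 16.3
position: [471.3, 121.0, 86.2]
ee_rot: [0.982, -0.188, 0.001, -0.0]
contact_force: [1.7, -0.4, 21.9]
gripper_width: 85.3
grasp_force: 8.9
```

Call:
{"api": "arm_command", "payload": {
  "rows": [
    [[0,0,0.004],[0,0,0]],
    [[0,0,0.008],[0,0,0]],
    [[0,0,0.008],[0,0,0]],
    [[0,0,0.008],[0,0,0]]
  ]
}}

```text
clock: 16.7
position: [471.2, 120.9, 84.2]
ee_rot: [0.982, -0.188, 0.001, 0.0]
contact_force: [0.4, 0.2, 21.8]
gripper_width: 85.4
grasp_force: 9.3
```

```bash
python3 lev.py s9
```

```text
side 1 14 r 72.0 z 74.4 angle -40.0
side -1 15 r 67.5 z 76.8 angle -41.0
[471.1 120.9  84.2] [ 0.8 -0.1 22.5] [-0.13 -0.3  -0.  ] 16.75
```

Call:
{"api": "arm_command", "payload": {
  "rows": [
    [[0,0,0.004],[0,0,0]],
    [[0,0,0.006],[0,0,0]],
    [[0,0,0.006],[0,0,0]],
    [[0,0,0.006],[0,0,0]]
  ]
}}

```text
clock: 17.15
position: [471.2, 120.9, 83.2]
ee_rot: [0.982, -0.188, 0.001, -0.0]
contact_force: [0.3, -0.6, 25.3]
gripper_width: 85.5
grasp_force: 10.3
```

Call:
{"api": "arm_command", "payload": {
  "rows": [
    [[0,0,0.004],[0,0,0]],
    [[0,0,0.004],[0,0,0]],
    [[0,0,0.004],[0,0,0]]
  ]
}}

```text
clock: 17.45
position: [471.5, 121.0, 82.8]
ee_rot: [0.982, -0.188, 0.001, -0.0]
contact_force: [-0.3, -1.4, 28.9]
gripper_width: 85.6
grasp_force: 13.0
```

```bash
python3 lev.py s10
```

```text
side 1 18 r 68.8 z 74.9 angle -42.0
side -1 12 r 64.3 z 77.1 angle -43.0
[471.5 121.   82.8] [-1.2 -0.5 28.2] [-0.16  0.34 -0.04] 17.5
```

Call:
{"api": "arm_command", "payload": {
  "rows": [
    [[0,0,0.004],[0,0,0]],
    [[0,0,0.004],[0,0,0]],
    [[0,0,0.004],[0,0,0]]
  ]
}}

```text
clock: 17.8
position: [471.6, 121.0, 82.3]
ee_rot: [0.982, -0.188, 0.001, -0.0]
contact_force: [-1.5, -1.4, 32.5]
gripper_width: 85.4
grasp_force: 14.0
```

Call:
{"api": "arm_command", "payload": {
  "rows": [
    [[0,0,0.003],[0,0,0]],
    [[0,0,0.003],[0,0,0]],
    [[0,0,0.003],[0,0,0]]
  ]
}}

```text
clock: 18.1
position: [471.7, 121.0, 81.8]
ee_rot: [0.982, -0.188, 0.002, -0.0]
contact_force: [-2.0, -0.9, 35.2]
gripper_width: 85.3
grasp_force: 14.7
```

```bash
python3 lev.py s11
```

```text
side 1 10 r 70.7 z 73.8 angle -41.0
side -1 14 r 64.5 z 74.7 angle -45.0
[471.7 121.   81.8] [-2.4 -2.5 35.1] [-0.34  0.76  0.01] 18.15
```

Force is climbing; backing off to look before pressing further.

Call:
{"api": "arm_command", "payload": {
  "rows": [
    [[0,0,-0.03],[0,0,0]],
    [[0,0,-0.1],[0,0,0]],
    [[0,0,-0.28],[0,0,0]],
    [[0,0,-0.46],[0,0,0]],
    [[0,0,-0.56],[0,0,0]]
  ]
}}

```text
clock: 18.65
position: [468.2, 119.5, 218.5]
ee_rot: [0.982, -0.19, -0.003, 0.002]
contact_force: [0.3, -0.7, -0.2]
gripper_width: 85.5
grasp_force: 0.0
```

```bash
sed -i 's/P\[...,2\]>15/P[...,2]>40/' meas.py; python3 meas.py w_e 471 120.9 154; python3 lev.py s12; python3 - <<'E'
from h import *
im,d,i=load('w_e');P=cloud(i,d)
m=(np.hypot(P[...,0]-471.3,P[...,1]-120.9)<10)&(abs(P[...,2]-155)<8);print('hub z',np.median(P[m][:,2]))
im0,d0,i0=load('w_r');P0=cloud(i0,d0)
m=(np.hypot(P0[...,0]-471.3,P0[...,1]-120.9)<10)&(abs(P0[...,2]-157)<8);print('before',np.median(P0[m][:,2]))
# bar profile: z vs r along coupler y
c=np.array([471.3,120.9]);yv=np.array([np.cos(np.radians(68)),np.sin(np.radians(68))]);xv=np.array([yv[1],-yv[0]])
D=P[...,:2]-c;a=D@xv;b=D@yv
for s in(1,-1):
    k=(abs(a)<4.5)&(s*b>32)&(s*b<58)&(P[...,2]>72)&(P[...,2]<120)&(d>0)
    if k.sum()>5:
        f=np.polyfit(s*b[k],P[...,2][k],1);print(s,k.sum(),'slope deg',np.degrees(np.arctan(f[0])).round(1),'z at r45',np.polyval(f,45).round(1))
a_=cv2.resize(load('s12')[0][150:290,300:420],(480,560),interpolation=cv2.INTER_CUBIC)
b_=im[140:360,170:490]
o=np.zeros((560,800,3),np.uint8);o[:,:480]=a_;o[:220,480:]=b_;cv2.imwrite('pics/c3.png',o)
E
```

```text
hub top 1121 [472.1 120.6 154.6] [471.2 121.  153.6] [26.2 25.4  7.2]
red 168 [236. 223.] [500.5 184.1  73.7] hdist 69.5
red 165 [391. 224.] [447.9  57.   74.6] hdist 68.0
red 312 [313. 259.] [471.4 120.8 155.5] hdist 0.7
yaw of line 67.5 mid [474.2 120.5  74.1]
[470.  120.2 221.7] 18.7
side 1 18 r 70.0 z 75.8 angle -40.0
side -1 22 r 66.4 z 76.2 angle -42.0
[469.1 120.1 219. ] [ 0.1 -0.4  0.7] [ 0.04 -0.02  0.02] 18.75
hub z 155.11699990994558
before 159.40352381700035
1 278 slope deg -41.7 z at r45 95.5
-1 279 slope deg -41.7 z at r45 95.7
```

View pics/c3.png

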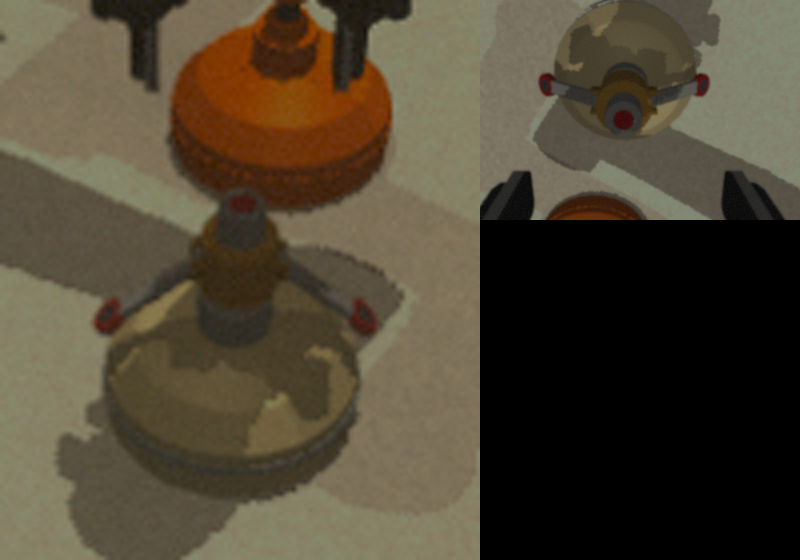

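Both bars slope 41.7° below level, which is the stop, with discs at crop (108,316) and (362,317). The hub top is down from 159 to about 154.5 mm, so the coupler is drawn home, and the robot is clear.

```bash
python3 -c "
from bench import arm
print(arm.job_done())"
```

```text
the job is handed in; nothing more can be done
None
```

I set the brass coupler on the cream port and pressed both cam arms down together to their stops (41.7° below level). The hub dropped about 4.5 mm onto the seal. Total downward force peaked at about 35 N across both arms, and the gripper was clear when I handed in at about 19 s.

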